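Nudge the drilled plate onto its locating pins

TASK

The drilled aluminium plate lies cocked on top of the two locating pins of the dark steel fixture. Push it sideways with the fingertips until both its holes drop over the pins and it lies flat on the fixture base; do not pick it up, leave the small things round it where they are, and finish with the hand clear.

Things in the scene. Friction and masses are not known exactly. Their poses are not given: they have to be found in the camera images.
- fixture: Dark steel base plate, 190 (x) x 250 (y) x 15 mm, fixed flat on the worktop. Origin: centre of its underside, z up. Two upright pins stand on its top, 25 mm to +x of its centre and 42 mm to either side in y. White corner marks show the outline of the seated plate, whose centre is then 15 mm to +x of the base's centre, axes parallel to the base's. Flush bright screw heads in the corners.
- pin_left (a point): Foot of the pin on the +y side of the fixture, on its axis, level with the base's top. Pin: steel, 10 mm thick, 12 mm tall, the last 3.5 mm tapering to a 6 mm flat tip. Belongs in the round hole.
- pin_right (a point): Foot of the pin on the -y side of the fixture, on its axis, level with the base's top. Pin: steel, 10 mm thick, 12 mm tall, the last 3.5 mm tapering to a 6 mm flat tip. Belongs in the slot.
- plate: Loose aluminium plate, 120 (x) x 170 (y) x 10 mm, about 0.45 kg. Origin: centre of its underside, z up. It starts 17 to 32 mm to -x of its seat along the fixture, up to 24 mm off in y, turned up to 0.12 rad, its -x edge down on the base and the rest propped on the pin tips (tilt about 0.13 rad). Seated, its origin is 15 mm above the fixture's and the pins stand 2 mm out of its top.
- plate_hole0 (a point): Centre of the round through hole, 13 mm wide, at the plate's top face, 10 mm to +x and 42 mm to +y of the plate's centre.
- plate_hole1 (a point): Centre of the through slot, 13 mm (x) by 19 mm (y), at the plate's top face, 10 mm to +x and 42 mm to -y of the plate's centre.
- steel_gear: Loose small steel gear, 36 mm across, 18 mm tall, beside the fixture's -y side towards +x; origin at the centre of its underside. Leave it.
- tall_bush: Loose dark turned bush standing upright, 16 mm across, 34 mm tall, beside the fixture's -y side towards -x; origin at the centre of its underside. Leave it.
- hexkey: Loose black hex key, 35 x 95 x 8 mm, long side along its y, beside the fixture's +y side towards +x; origin at the centre of its underside. Leave it.
- shaft: Loose stepped steel shaft standing upright, 23 mm across, 24 mm tall, beside the fixture's +y side towards -x; origin at the centre of its underside. Leave it.
- rubber_eraser: Loose white eraser in a blue sleeve, 23 x 45 x 12 mm, beyond the fixture's +x edge; origin at the centre of its underside. Leave it.
Not all that is in view belongs to the job. There is more than one size of the plate; the one meant has the size given above.

How it is judged:
At the end, for the whole second after the job is handed in: The plate is at rest, lying flat on the fixture base (underside within 2 mm of the base's top, tilt under 0.03 rad), the round hole within 4 mm of the left pin's axis and the slot's centre within 6 mm of the right pin's (horizontal distance between plate_hole0 and pin_left below 0.004 m and horizontal distance between plate_hole1 and pin_right below 0.006 m and z of plate in the frame of fixture below 0.017 m and angle between plate's own z axis and vertical below 0.03 rad and linear speed of plate below 0.01 m/s); the robot touches nothing.
It fails at once if the plate is lifted off the fixture (its centre more than 40 mm above the worktop) or stood up (tilted over 0.25 rad) (height (world z) of plate above 0.04 m or angle between plate's own z axis and vertical above 0.25 rad).
It fails at once if one of the small things round the fixture is moved more than 15 mm (distance of any of steel_gear, tall_bush, hexkey, shaft, rubber_eraser from where it was at the start of the episode above 0.015 m).
It also fails if it takes over 72 s, if anything falls off the work surface, if the arm or the gripper's body presses on something with over 40 N, if the wrist force passes 120 N, or if a joint passes its speed limit or range.

ROBOT

A 6-joint arm with a two-finger parallel gripper is mounted at the origin on the work surface; the furniture and walls round the work are solid. World frame = base frame: x ahead of the robot, y to its left, z up, the work surface at z = 0. Lengths are in m, angles in rad, forces in N, time in s.
With the tool pointing down it reaches from about 0.35 to 0.775 m from the base axis. Payload 5.5 kg.
Tool frame: the origin (TCP) lies midway between the tips of the shut fingers; the grasp point (between the pads) lies 19 mm behind it; z points along the fingers, y is the line along which they close (so a half turn about z gives the same grasp; the last joint's range is limited). The gripper opens to 85 mm and grips with 20 to 120 N. Pads are 22 mm wide; open, the fingers measure 114 mm over their backs; the gripper's body (76 mm by 85 mm) begins 54 mm behind the grasp point. The pads swing forward as they close: fully open they stand 13 mm farther back than shut.
Start: joints at [-1.336, 0.313, 0.046, 1.304, 0, 1.431], TCP at [0.21, -0.535, 0.231] pointing down, gripper open.
Joint ranges: [-2.76, 2.76], [-0.86, 1.69], [-1.03, 1.26], [-2.2, 2.34], [-1.47, 1.5], [-3.14, 3.14]. Speed limits (rad/s): [2.57, 2.57, 3.14, 3.14, 3.14, 3.14].

INTERFACE

Orientations are given as a unit quaternion [w, x, y, z].
In Python, from workcell import env gives the robot as it stands. The module is installed in compiled form; this text tells all that it offers.
- The arm moves only by the tool carry_out, never from a script. Its argument "series" is a list of rows, each an object with "delta_rot": the turn, a rotation vector about the world's x, y, z normalised to -1 to 1, where 1 is 0.1 rad, a list of three; "travel": the shift along the world's x, y, z normalised to -1 to 1, where 1 is 0.025 m, a list of three; "fingers": the closure, from -1 (fully open) to 1 (shut). In form: [{"delta_rot": [ax, ay, az], "travel": [tx, ty, tz], "fingers": fingers}, ...]. A call has 1 to 5 rows; each row shifts and turns the commanded pose from where the row before left it; what a row does not reach is not made up. A row lasts 1/8 s, in which the tool goes at most 62.5 mm and 10.7 degrees, less where a joint would pass 70% of its speed; a pose out of reach is approached as far as the arm can. A call with a number of a shift or a turn outside -1 to 1 is refused whole. A call with a gripper value outside its range is refused whole. The fingers move at their own pace and stop on an object; "squeeze" is the grip in N (left out, the last holds). Time passes only in rows, so rows that do not move let the fingers close. It gives the time, the measured TCP pose, the force, the opening and the grip force at its end, in the units of the state.
- env.get_state(): the state, without advancing time (a new reading comes with each control period).
- env.read_camera(name): name is "scene" or "top"; returns a dict with "color" (420x560x3 uint8, red, green, blue), "fx", "fy", "cx", "cy" (pixels), "D" ([k1, k2, p1, p2, k3] as OpenCV has them; the pictures are not rectified), "world_from_camera" (4x4, takes a point from camera to world coordinates). Camera axes: x right, y up, looking along -z (the intrinsics and any distortion apply to the point x, -y, -z); pixel columns grow to the right and rows downward; lengths in m; the calibration is good to about 2 mm. A picture is of the moment at which its call begins. There is no depth.
- env.hand_in(): hands the job in; it is judged then, once.
The state is a dict: "clock": time; "joint_pos": joint angles; "qvel": joint speeds; "tau": joint torques, N m; "tcp_pos": TCP position; "orientation": TCP orientation; "wrist_force": force on the tool from outside, world axes, zero at the start; "ft_torque": the same for the moment, N m; "finger_gap": finger opening in m; "grip_force": force on a finger pad.
Only numpy, scipy, OpenCV 4.12 (cv2) and the standard library are available. Lean on these libraries where they do the work, as an engineer would, in place of code of your own. Each camera call takes 0.05 s, during which the arm holds its last target. There are 200 camera calls.

## Working session

There is one attempt and no reset: what is moved stays moved. The work goes in short steps, Python scripts to look and compute and a tool call to move; the robot and the scene stay as the last step left them, time stands still between calls to the robot, and variables do not carry over. Pictures are saved under pics/ and viewed, at most 10 in all, crops included, and the job is handed in when it is done.

Besides the shell and the picture viewer there is one more tool, called after "Request:" by a JSON object that holds its "api" and its "payload", one argument or row to a line. carry_out: Moves the arm, as the interface text tells. Its arguments: {"type":"object","properties":{"series":{"type":"array","items":{"type":"object","properties":{"delta_rot":{"type":"array","items":{"type":"number"}},"travel":{"type":"array","items":{"type":"number"}},"fingers":{"type":"number"}}}},"squeeze":{"type":"number"}},"required":["series"]}

```bash
mkdir -p pics; cat > h.py <<'E'
import numpy as np, cv2
from workcell import env
def cam(n):
    return env.read_camera(n)
def K(c): return np.array([[c['fx'],0,c['cx']],[0,c['fy'],c['cy']],[0,0,1.]])
def ray(c,px,z):
    p=cv2.undistortPoints(np.array(px,float).reshape(-1,1,2),K(c),np.array(c['D'],float)).reshape(-1,2)
    M=np.array(c['world_from_camera']); d=np.c_[p[:,0],-p[:,1],-np.ones(len(p))]@M[:3,:3].T; o=M[:3,3]
    return o+d*((np.broadcast_to(z,len(p))-o[2])/d[:,2])[:,None]
def proj(c,P):
    M=np.linalg.inv(np.array(c['world_from_camera'])); q=np.atleast_2d(P)@M[:3,:3].T+M[:3,3]
    q=q*[1,-1,-1]
    return cv2.projectPoints(q,np.zeros(3),np.zeros(3),K(c),np.array(c['D'],float))[0].reshape(-1,2)
def save(c,n,box=None,s=1):
    im=c['color'][:,:,::-1]
    if box: im=im[box[1]:box[3],box[0]:box[2]]
    cv2.imwrite('pics/'+n,cv2.resize(im,None,fx=s,fy=s,interpolation=cv2.INTER_CUBIC))
E
python3 - <<'E'
from h import *
for n in('top','scene'):
    c=cam(n); save(c,n+'0.png',s=1.4); print(n,c['fx'],c['D'],np.round(c['world_from_camera'],3).tolist())
print(env.get_state())
E
```

```text
top 479.08778569195925 [-0.03784793  0.          0.          0.          0.        ] [[0.006, 0.998, -0.058, 0.385], [-1.0, 0.006, 0.012, 0.048], [0.012, 0.058, 0.998, 1.27], [0.0, 0.0, 0.0, 1.0]]
scene 442.9066040747023 [-0.00192841  0.          0.          0.          0.        ] [[-0.597, 0.538, -0.595, -0.291], [-0.802, -0.403, 0.441, 0.628], [-0.002, 0.74, 0.672, 0.934], [0.0, 0.0, 0.0, 1.0]]
{'clock': 0.1, 'joint_pos': array([-1.33562253e+00,  3.13919958e-01,  4.51035035e-02,  1.30362588e+00,
        1.37573401e-05,  1.43121186e+00]), 'qvel': array([-1.16339439e-03, -9.59673043e-04,  2.95001318e-03, -5.27152050e-04,
       -2.68340577e-05, -1.07813006e-03]), 'tau': array([ 2.23448966e-03, -4.81726849e+01,  2.99244243e+01,  1.28367869e-02,
       -1.52795342e-04, -1.17711153e-05]), 'tcp_pos': array([ 0.21037226, -0.53463938,  0.23050556]), 'orientation': array([-8.22393730e-04,  9.82495504e-01,  1.86284478e-01, -3.24494588e-05]), 'wrist_force': array([ 0.28504356,  0.14575076, -0.18778025]), 'ft_torque': array([-0.02642965,  0.04123873, -0.05267102]), 'grip_force': 0.0, 'finger_gap': 0.08557323228424539}
```

View pics/top0.png

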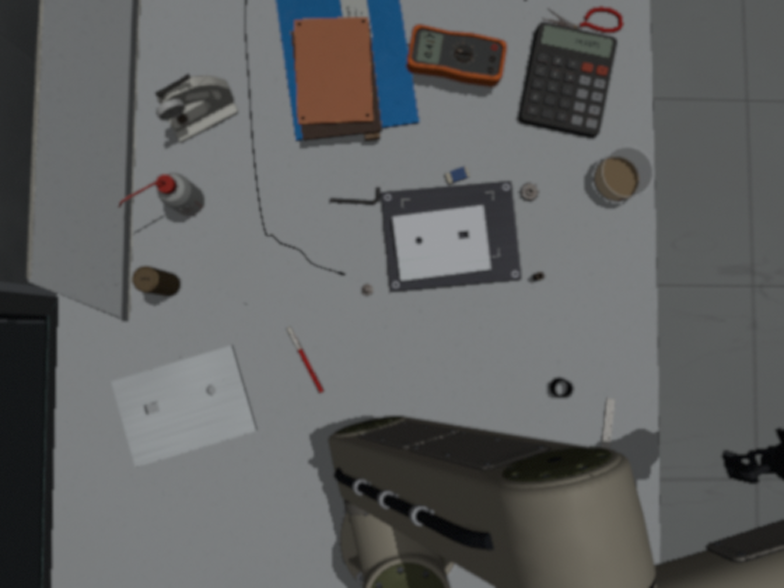

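View pics/scene0.png

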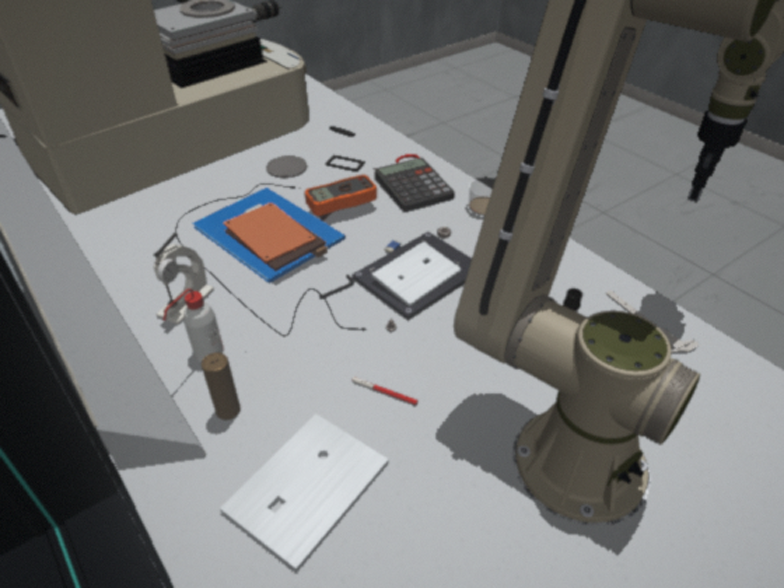

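The top view shows two drilled plates. One lies on the dark fixture at about (441,242) in the 1.4x picture, and a larger one lies loose at (183,405). The one on the fixture fits the description. I'll confirm it and its size in an enlarged crop.

```bash
python3 - <<'E'
from h import *
c=cam('top'); save(c,'topc.png',(225,115,405,225),s=4.4)
E
```

```text
(no output)
```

View pics/topc.png

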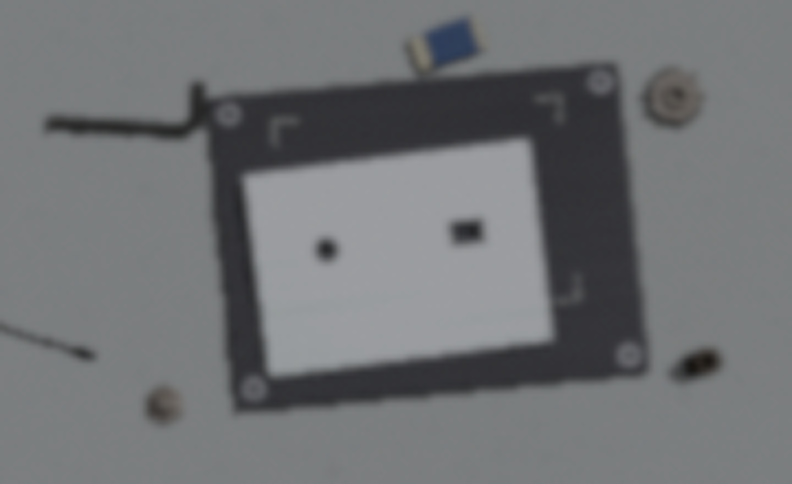

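```bash
cat > fit.py <<'E'
from h import *
from scipy.optimize import least_squares
from scipy.spatial.transform import Rotation as R
def px(l,o=(225,115),s=4.4): return (np.array(l,float)+.5)/s-.5+np.array(o)
def fixture(c,P):
    Lf=np.array([[95,125,15],[95,-125,15],[-95,-125,15],[-95,125,15]])/1e3
    f=lambda v:(proj(c,Lf@R.from_euler('z',v[2]).as_matrix().T+[v[0],v[1],0])-P).ravel()
    r=least_squares(f,[.5,0,0]); return r.x,r.fun
def plate(c,P,yaw_f,tilt):
    # top corners + holes; -x bottom edge rests at z=.015
    L=np.array([[60,85,10],[60,-85,10],[-60,-85,10],[-60,85,10],[10,42,10],[10,-42,10]])/1e3
    def w(v):
        Q=R.from_euler('z',v[2])*R.from_euler('y',-tilt)
        o=np.array([v[0],v[1],.015+.06*np.sin(tilt)])
        return Q.apply(L)+o
    r=least_squares(lambda v:(proj(c,w(v))[:len(P)]-P).ravel(),[.5,0,yaw_f]); return r.x,r.fun,w(r.x)
E
python3 - <<'E'
from fit import *
c=cam('top')
F,e=fixture(c,px([(207,102),(616,65),(648,374),(235,411)])); print('fix',F.round(4),e.round(2))
P,e,w=plate(c,px([(242,175),(530,138),(554,342),(269,377),(327,250),(468,231)]),F[2],.13); print('plate',P.round(4),e.round(2)); print(w.round(4))
Rz=R.from_euler('z',F[2])
rel=Rz.inv().apply([P[0]-F[0],P[1]-F[1],0])-[.015,0,0]; print('plate off seat (fixture axes)',rel.round(4),P[2]-F[2])
for p in([25,42],[25,-42],[15,0]): print(Rz.apply([p[0]/1e3,p[1]/1e3,0])+[F[0],F[1],.015])
for n,p,z in(('gear',(673,97),.018),('bush',(700,362),.017),('shaft',(163,405),.012),('eraser',(445,45),.012),('hexcorner',(205,118),.004)): 
  w0=ray(c,px([p]),z)[0]; print(n,w0.round(3), Rz.inv().apply(w0-[F[0],F[1],0]).round(3))
E
```

```text
fix [ 0.5635 -0.0934  0.0971] [-0.38 -0.57  0.18 -0.31  0.35  0.34 -0.15  0.52]
plate [ 0.5497 -0.0748  0.1356] [ 0.46 -0.01 -0.16  0.17 -0.27 -0.41  0.13 -0.03 -0.03  0.03 -0.13  0.26]
[[ 0.5959  0.0173  0.0405]
 [ 0.6188 -0.1511  0.0405]
 [ 0.5009 -0.1672  0.0249]
 [ 0.478   0.0012  0.0249]
 [ 0.5526 -0.032   0.034 ]
 [ 0.5639 -0.1152  0.034 ]]
plate off seat (fixture axes) [-0.0269  0.0199  0.    ] 0.038511703130587466
[ 0.58428449 -0.04921628  0.015     ]
[ 0.5924272  -0.13282068  0.015     ]
[ 0.57840294 -0.09198785  0.015     ]
gear [ 0.649 -0.242  0.018] [ 0.071 -0.156  0.018]
bush [ 0.489 -0.257  0.017] [-0.09  -0.156  0.017]
shaft [0.462 0.064 0.012] [-0.086  0.167  0.012]
eraser [ 0.681 -0.105  0.012] [ 0.116 -0.023  0.012]
hexcorner [0.637 0.04  0.004] [0.086 0.126 0.004]
```

The crop confirms the plate: a 120 x 170 fit gives residuals under 0.5 px. Relative to its seat, in fixture axes, it sits −27 mm in x, +20 mm in y and +0.039 rad. The small things are all where the description puts them.

I'll open the fingers fully and push with both tips. First −y on the +y edge, then +x on the −x edge.

Request:
{"api": "carry_out", "payload": {
  "series": [
    {"travel":[0.57,0.98,0],"delta_rot":[0,0,0.65],"fingers":-1},
    {"travel":[0.57,0.98,0],"delta_rot":[0,0,0.65],"fingers":-1},
    {"travel":[0.57,0.98,0],"delta_rot":[0,0,0.65],"fingers":-1},
    {"travel":[0.57,0.98,0],"delta_rot":[0,0,0.65],"fingers":-1},
    {"travel":[0.57,0.98,0],"delta_rot":[0,0,0.65],"fingers":-1}
  ]
}}

```text
clock: 0.82
tcp_pos: [0.2821, -0.4117, 0.2312]
orientation: [-0.0, 0.939, 0.344, 0.0]
wrist_force: [0.2, -0.3, -0.4]
finger_gap: 0.0854
grip_force: 0.0
```

Request:
{"api": "carry_out", "payload": {
  "series": [
    {"travel":[0.57,0.98,0],"delta_rot":[0,0,0.65],"fingers":-1},
    {"travel":[0.57,0.98,0],"delta_rot":[0,0,0.65],"fingers":-1},
    {"travel":[0.57,0.98,0],"delta_rot":[0,0,0.65],"fingers":-1},
    {"travel":[0.57,0.98,0],"delta_rot":[0,0,0.65],"fingers":-1},
    {"travel":[0.57,0.98,0],"delta_rot":[0,0,0.65],"fingers":-1}
  ]
}}

```text
clock: 1.45
tcp_pos: [0.3533, -0.2892, 0.2313]
orientation: [-0.0, 0.871, 0.491, 0.0]
wrist_force: [0.3, 0.1, 0.4]
finger_gap: 0.0854
grip_force: 0.0
```

Request:
{"api": "carry_out", "payload": {
  "series": [
    {"travel":[0.57,0.98,0],"delta_rot":[0,0,0.65],"fingers":-1},
    {"travel":[0.57,0.98,0],"delta_rot":[0,0,0.65],"fingers":-1},
    {"travel":[0.57,0.98,0],"delta_rot":[0,0,0.65],"fingers":-1},
    {"travel":[0.57,0.98,0],"delta_rot":[0,0,0.65],"fingers":-1},
    {"travel":[0.57,0.98,0],"delta_rot":[0,0,0.65],"fingers":-1}
  ]
}}

```text
clock: 2.08
tcp_pos: [0.4245, -0.1667, 0.2312]
orientation: [-0.0, 0.78, 0.626, -0.0]
wrist_force: [-0.3, 0.3, 0.1]
finger_gap: 0.0852
grip_force: 0.0
```

Request:
{"api": "carry_out", "payload": {
  "series": [
    {"travel":[0.57,0.98,0],"delta_rot":[0,0,0.65],"fingers":-1},
    {"travel":[0.57,0.98,0],"delta_rot":[0,0,0.65],"fingers":-1},
    {"travel":[0.57,0.98,0],"delta_rot":[0,0,0.65],"fingers":-1},
    {"travel":[0.57,0.98,0],"delta_rot":[0,0,0.65],"fingers":-1},
    {"travel":[0.57,0.98,0],"delta_rot":[0,0,0.65],"fingers":-1}
  ]
}}

```text
clock: 2.7
tcp_pos: [0.4958, -0.0442, 0.2312]
orientation: [-0.0, 0.669, 0.744, -0.0]
wrist_force: [-0.2, -0.5, 0.5]
finger_gap: 0.0854
grip_force: 0.0
```

Request:
{"api": "carry_out", "payload": {
  "series": [
    {"travel":[0.43,0.8,-0.9],"delta_rot":[0,0,-0.09],"fingers":-1},
    {"travel":[0.43,0.8,-0.9],"delta_rot":[0,0,0],"fingers":-1},
    {"travel":[0.43,0.8,-0.9],"delta_rot":[0,0,0],"fingers":-1},
    {"travel":[0.43,0.8,-0.9],"delta_rot":[0,0,0],"fingers":-1},
    {"travel":[0,0,-0.9],"delta_rot":[0,0,0],"fingers":-1}
  ]
}}

```text
clock: 3.32
tcp_pos: [0.539, 0.0362, 0.1179]
orientation: [-0.0, 0.672, 0.741, 0.0]
wrist_force: [-0.7, 0.6, 0.8]
finger_gap: 0.0855
grip_force: 0.0
```

```bash
python3 - <<'E'
from h import *
s=env.get_state(); print(s['tcp_pos'],s['orientation'])
c=cam('scene'); save(c,'s1.png',(200,120,400,260),s=4)
E
```

```text
[0.538997   0.03618234 0.11785451] [-5.18300545e-06  6.71979528e-01  7.40569701e-01  1.79547063e-04]
```

View pics/s1.png

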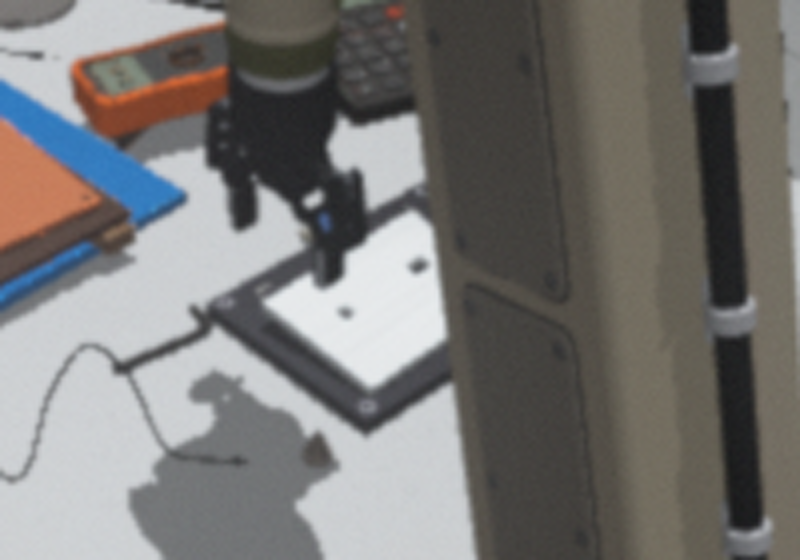

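The picture shows the open fingers lined up along the plate's +y edge, with the tips near crop pixels (242,220) and (328,280), clear of the hex key and the shaft. Next I descend beside the edge.

Request:
{"api": "carry_out", "payload": {
  "series": [
    {"travel":[0,0,-1],"delta_rot":[0,0,0],"fingers":-1},
    {"travel":[0,0,-1],"delta_rot":[0,0,0],"fingers":-1},
    {"travel":[0,0,-1],"delta_rot":[0,0,0],"fingers":-1},
    {"travel":[0,0,-0.9],"delta_rot":[0,0,0],"fingers":-1},
    {"travel":[0,0,-0.5],"delta_rot":[0,0,0],"fingers":-1}
  ]
}}

```text
clock: 4.0
tcp_pos: [0.5378, 0.0347, 0.008]
orientation: [-0.001, 0.673, 0.74, -0.0]
wrist_force: [-0.7, 0.0, 0.1]
finger_gap: 0.0856
grip_force: 0.0
```

Request:
{"api": "carry_out", "payload": {
  "series": [
    {"travel":[0.03,-0.3,0],"delta_rot":[0,0,0],"fingers":-1},
    {"travel":[0.03,-0.3,0],"delta_rot":[0,0,0],"fingers":-1},
    {"travel":[0.02,-0.2,0],"delta_rot":[0,0,0],"fingers":-1},
    {"travel":[0.02,-0.15,0],"delta_rot":[0,0,0],"fingers":-1},
    {"travel":[0.01,-0.1,0],"delta_rot":[0,0,0],"fingers":-1}
  ]
}}

```text
clock: 4.62
tcp_pos: [0.5414, 0.009, 0.0094]
orientation: [-0.0, 0.673, 0.74, 0.001]
wrist_force: [-1.1, 6.0, 2.8]
finger_gap: 0.0855
grip_force: 2.8
```

```bash
python3 - <<'E'
from h import *
s=env.get_state(); print(s['tcp_pos'],s['wrist_force'])
c=cam('top'); save(c,'t2.png',(225,115,405,225),s=4.4)
E
```

```text
[0.54141961 0.0090126  0.00940437] [-1.14649896  5.99779382  2.84214596]
```

View pics/t2.png

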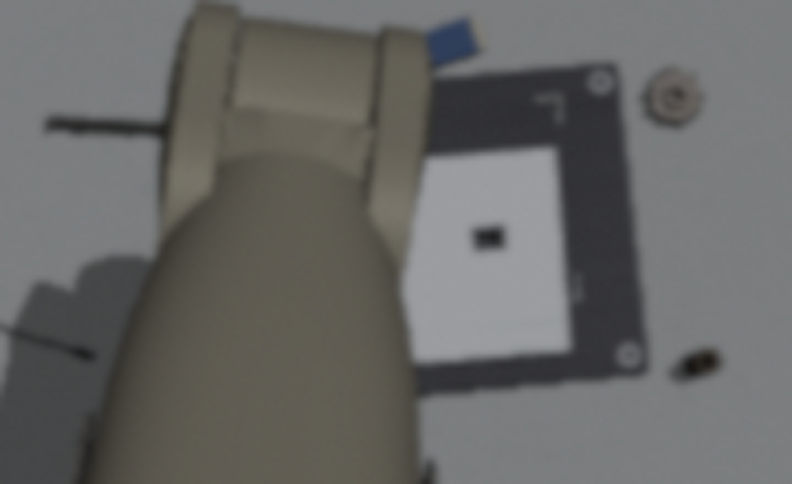

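The plate has slid −y and turned. Its visible −y corners are at (556,148) and (571,351), with the slot at (489,238). I'll fit from these.

```bash
cat >> fit.py <<'E'
FX=np.array([.5635,-.0934,.0971])
def part(c,P,idx,tilt=.13):
    L=np.array([[60,85,10],[60,-85,10],[-60,-85,10],[-60,85,10],[10,42,10],[10,-42,10]])/1e3
    def w(v): return (R.from_euler('z',v[2])*R.from_euler('y',-tilt)).apply(L)+[v[0],v[1],.015+.06*np.sin(tilt)]
    r=least_squares(lambda v:(proj(c,w(v))[idx]-P).ravel(),[.55,-.08,.1])
    v=r.x; rel=R.from_euler('z',-FX[2]).apply([v[0]-FX[0],v[1]-FX[1],0])-[.015,0,0]
    print('off seat mm',(rel*1e3).round(1),'yaw',round(v[2]-FX[2],4),'res',r.fun.round(2))
E
python3 - <<'E'
from fit import *
c=cam('top')
part(c,px([(556,148),(571,351),(489,238)]),[1,2,5])
E
```

```text
off seat mm [-30.1   7.4   0. ] yaw -0.0059 res [-0.05  0.01 -0.15 -0.15  0.19  0.14]
```

Request:
{"api": "carry_out", "payload": {
  "series": [
    {"travel":[0.01,-0.1,0],"delta_rot":[0,0,0],"fingers":-1},
    {"travel":[0.01,-0.1,0],"delta_rot":[0,0,0],"fingers":-1},
    {"travel":[0.01,-0.1,0],"delta_rot":[0,0,0],"fingers":-1},
    {"travel":[0,0,0],"delta_rot":[0,0,0],"fingers":-1}
  ]
}}

```text
clock: 5.22
tcp_pos: [0.5419, 0.0015, 0.0092]
orientation: [-0.0, 0.673, 0.74, 0.0]
wrist_force: [-1.2, 4.5, 4.4]
finger_gap: 0.0856
grip_force: 2.4
```

Request:
{"api": "carry_out", "payload": {
  "series": [
    {"travel":[-0.06,0.6,0],"delta_rot":[0,0,0],"fingers":-1},
    {"travel":[0,0.2,0.5],"delta_rot":[0,0,0],"fingers":-1},
    {"travel":[0,0,1],"delta_rot":[0,0,0],"fingers":-1},
    {"travel":[0,0,1],"delta_rot":[0,0,0],"fingers":-1},
    {"travel":[0,0,0.5],"delta_rot":[0,0,0],"fingers":-1}
  ]
}}

```text
clock: 5.85
tcp_pos: [0.5416, 0.0211, 0.0859]
orientation: [0.001, 0.673, 0.74, 0.001]
wrist_force: [-0.6, 0.4, -0.1]
finger_gap: 0.0855
grip_force: 0.0
```

Request:
{"api": "carry_out", "payload": {
  "series": [
    {"travel":[-0.29,-0.49,0],"delta_rot":[0,0,0.983],"fingers":-1},
    {"travel":[-0.29,-0.49,0],"delta_rot":[0,0,0.983],"fingers":-1},
    {"travel":[-0.29,-0.49,0],"delta_rot":[0,0,0.983],"fingers":-1},
    {"travel":[-0.29,-0.49,0],"delta_rot":[0,0,0.983],"fingers":-1},
    {"travel":[-0.29,-0.49,0],"delta_rot":[0,0,0.983],"fingers":-1}
  ]
}}

```text
clock: 6.48
tcp_pos: [0.5038, -0.0405, 0.0838]
orientation: [-0.0, 0.471, 0.882, -0.0]
wrist_force: [0.3, 0.1, 0.0]
finger_gap: 0.0853
grip_force: 0.0
```

Request:
{"api": "carry_out", "payload": {
  "series": [
    {"travel":[-0.29,-0.49,0],"delta_rot":[0,0,0.983],"fingers":-1},
    {"travel":[-0.29,-0.49,0],"delta_rot":[0,0,0.983],"fingers":-1},
    {"travel":[-0.29,-0.49,0],"delta_rot":[0,0,0.983],"fingers":-1},
    {"travel":[-0.29,-0.49,0],"delta_rot":[0,0,0.983],"fingers":-1},
    {"travel":[-0.29,-0.49,0],"delta_rot":[0,0,0.983],"fingers":-1}
  ]
}}

```text
clock: 7.1
tcp_pos: [0.4675, -0.1017, 0.0838]
orientation: [-0.0, 0.242, 0.97, -0.0]
wrist_force: [-0.3, 0.7, 0.4]
finger_gap: 0.0856
grip_force: 0.0
```

Request:
{"api": "carry_out", "payload": {
  "series": [
    {"travel":[0,0,0],"delta_rot":[0,0,0.983],"fingers":-1},
    {"travel":[0,0,0],"delta_rot":[0,0,0.983],"fingers":-1},
    {"travel":[0,0,0],"delta_rot":[0,0,0.983],"fingers":-1},
    {"travel":[0,0,0],"delta_rot":[0,0,0.983],"fingers":-1},
    {"travel":[0,0,0],"delta_rot":[0,0,0.983],"fingers":-1}
  ]
}}

```text
clock: 7.72
tcp_pos: [0.4678, -0.1014, 0.0838]
orientation: [-0.0, -0.001, 1.0, -0.0]
wrist_force: [-0.5, -0.6, -0.1]
finger_gap: 0.0854
grip_force: 0.0
```

Request:
{"api": "carry_out", "payload": {
  "series": [
    {"travel":[0,0,0],"delta_rot":[0,0,0.983],"fingers":-1},
    {"travel":[0,0,0],"delta_rot":[0,0,0],"fingers":-1}
  ]
}}

```text
clock: 7.98
tcp_pos: [0.4678, -0.1013, 0.0838]
orientation: [-0.0, -0.048, 0.999, -0.0]
wrist_force: [0.2, -0.7, 0.0]
finger_gap: 0.0851
grip_force: 0.0
```

```bash
python3 - <<'E'
from h import *
s=env.get_state(); print(s['tcp_pos'],s['orientation'],s['joint_pos'])
c=cam('top'); save(c,'t3.png',(225,115,405,225),s=4.4)
E
```

```text
[ 0.4678401  -0.10133082  0.08379733] [-1.74628863e-04 -4.79996558e-02  9.98847335e-01 -6.39840217e-05] [-3.81043048e-01  2.30127472e-01 -4.47824855e-01  8.93108363e-01
 -2.61665835e-04 -4.77079228e-01]
```

View pics/t3.png

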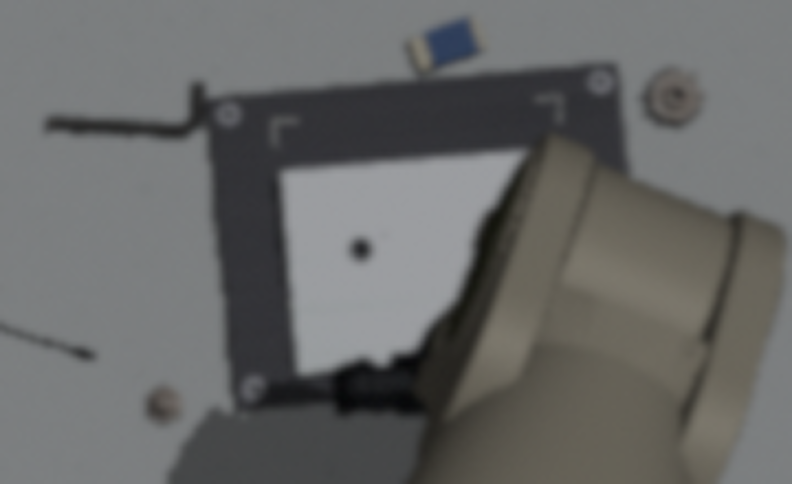

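The arm covers the −y half. The +y corners of the plate show at (280,170) and (298,374), and the round hole at (361,249).

```bash
python3 - <<'E'
from fit import *
c=cam('top')
part(c,px([(280,170),(298,374),(361,249)]),[0,3,4])
t=env.get_state()['tcp_pos']; print(R.from_euler('z',-FX[2]).apply([t[0]-FX[0],t[1]-FX[1],0]))
E
```

```text
off seat mm [-29.6   0.4   0. ] yaw 0.0004 res [ 0.11  0.15  0.04 -0.14 -0.15 -0.01]
[-0.09592097  0.00135828  0.        ]
```

Yaw and y are now aligned (0.4 mm off). I'll descend behind the −x edge and push +x.

Request:
{"api": "carry_out", "payload": {
  "series": [
    {"travel":[0,0,-0.9],"delta_rot":[0,0,0],"fingers":-1},
    {"travel":[0,0,-0.9],"delta_rot":[0,0,0],"fingers":-1},
    {"travel":[0,0,-0.8],"delta_rot":[0,0,0],"fingers":-1},
    {"travel":[0,0,-0.5],"delta_rot":[0,0,0],"fingers":-1},
    {"travel":[0,0,0],"delta_rot":[0,0,0],"fingers":-1}
  ]
}}

```text
clock: 8.7
tcp_pos: [0.4673, -0.1011, 0.0056]
orientation: [-0.001, -0.048, 0.999, 0.0]
wrist_force: [-0.1, 0.5, 0.3]
finger_gap: 0.0852
grip_force: 0.0
```

Request:
{"api": "carry_out", "payload": {
  "series": [
    {"travel":[0.24,0.023,0],"delta_rot":[0,0,0],"fingers":-1},
    {"travel":[0.24,0.023,0],"delta_rot":[0,0,0],"fingers":-1},
    {"travel":[0.24,0.023,0],"delta_rot":[0,0,0],"fingers":-1},
    {"travel":[0.24,0.023,0],"delta_rot":[0,0,0],"fingers":-1},
    {"travel":[0.24,0.023,0],"delta_rot":[0,0,0],"fingers":-1}
  ]
}}

```text
clock: 9.32
tcp_pos: [0.4957, -0.0983, 0.0066]
orientation: [-0.002, -0.048, 0.999, -0.0]
wrist_force: [-9.0, -0.7, 7.0]
finger_gap: 0.0853
grip_force: 4.7
```

Request:
{"api": "carry_out", "payload": {
  "series": [
    {"travel":[0.1,0.01,0],"delta_rot":[0,0,0],"fingers":-1},
    {"travel":[0.1,0.01,0],"delta_rot":[0,0,0],"fingers":-1},
    {"travel":[0.08,0.008,0],"delta_rot":[0,0,0],"fingers":-1},
    {"travel":[0.05,0.005,0],"delta_rot":[0,0,0],"fingers":-1},
    {"travel":[0,0,0],"delta_rot":[0,0,0],"fingers":-1}
  ]
}}

```text
clock: 9.95
tcp_pos: [0.5064, -0.0976, 0.0068]
orientation: [-0.0, -0.048, 0.999, -0.0]
wrist_force: [0.2, 0.2, 0.1]
finger_gap: 0.0852
grip_force: 0.0
```

Request:
{"api": "carry_out", "payload": {
  "series": [
    {"travel":[0.04,0.004,0],"delta_rot":[0,0,0],"fingers":-1},
    {"travel":[0.04,0.004,0],"delta_rot":[0,0,0],"fingers":-1},
    {"travel":[0,0,0],"delta_rot":[0,0,0],"fingers":-1}
  ]
}}

```text
clock: 10.32
tcp_pos: [0.5082, -0.0976, 0.0064]
orientation: [-0.0, -0.048, 0.999, -0.0]
wrist_force: [-2.5, -1.2, 1.7]
finger_gap: 0.0854
grip_force: 1.2
```

```bash
python3 - <<'E'
from h import *
c=cam('top'); a=c['color'][115:225,225:405,::-1]
d=cam('scene')['color'][160:250,240:400,::-1]
a=cv2.resize(a,None,fx=3.2,fy=3.2,interpolation=cv2.INTER_CUBIC); d=cv2.resize(d,(576,240),interpolation=cv2.INTER_CUBIC) 
cv2.imwrite('pics/t4.png',np.vstack([a,d]))
E
```

```text
(no output)
```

View pics/t4.png

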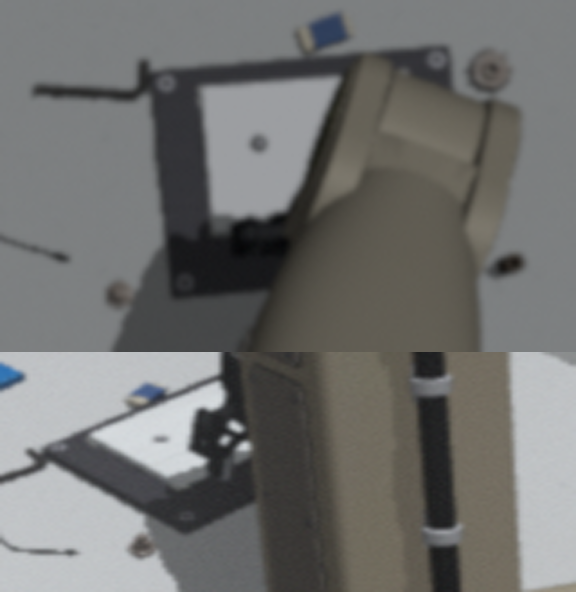

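The force fell away at the fit, the pin shows in the round hole at (258,143) and the corner mark is covered, so it seems to have dropped. I'll back off, rise and check with a clear view.

Request:
{"api": "carry_out", "payload": {
  "series": [
    {"travel":[-0.5,-0.05,0],"delta_rot":[0,0,0],"fingers":-1},
    {"travel":[-0.2,0,0.4],"delta_rot":[0,0,0],"fingers":-1},
    {"travel":[0,0,1],"delta_rot":[0,0,0],"fingers":-1},
    {"travel":[0,0,1],"delta_rot":[0,0,0],"fingers":-1},
    {"travel":[0,0,1],"delta_rot":[0,0,0],"fingers":-1}
  ]
}}

```text
clock: 11.05
tcp_pos: [0.4907, -0.0987, 0.0929]
orientation: [0.001, -0.048, 0.999, 0.0]
wrist_force: [-0.0, 0.3, -0.5]
finger_gap: 0.0851
grip_force: 0.0
```

Request:
{"api": "carry_out", "payload": {
  "series": [
    {"travel":[-0.5,-1,1],"delta_rot":[0,0,0],"fingers":-1},
    {"travel":[-0.5,-1,1],"delta_rot":[0,0,0],"fingers":-1},
    {"travel":[-0.3,-1,1],"delta_rot":[0,0,0],"fingers":-1},
    {"travel":[0,-1,1],"delta_rot":[0,0,0],"fingers":-1},
    {"travel":[0,-1,0],"delta_rot":[0,0,0],"fingers":-1}
  ]
}}

```text
clock: 11.68
tcp_pos: [0.4592, -0.2253, 0.1945]
orientation: [0.002, -0.048, 0.999, -0.002]
wrist_force: [-0.1, 0.3, 0.4]
finger_gap: 0.0854
grip_force: 0.0
```

Request:
{"api": "carry_out", "payload": {
  "series": [
    {"travel":[0,-1,0],"delta_rot":[0,0,0],"fingers":-1},
    {"travel":[0,-1,0],"delta_rot":[0,0,0],"fingers":-1},
    {"travel":[0,-1,0],"delta_rot":[0,0,0],"fingers":-1},
    {"travel":[0,-1,0],"delta_rot":[0,0,0],"fingers":-1},
    {"travel":[0,-1,0],"delta_rot":[0,0,0],"fingers":-1}
  ]
}}

```text
clock: 12.3
tcp_pos: [0.4582, -0.3501, 0.1915]
orientation: [0.0, -0.048, 0.999, -0.0]
wrist_force: [0.3, 0.3, -0.1]
finger_gap: 0.0853
grip_force: 0.0
```

```bash
python3 - <<'E'
from h import *
c=cam('top'); a=c['color'][115:225,225:405,::-1]
d=cam('scene')['color'][160:230,250:362,::-1]
a=cv2.resize(a,None,fx=3.2,fy=3.2,interpolation=cv2.INTER_CUBIC); d=cv2.resize(d,None,fx=3.2,fy=3.2,interpolation=cv2.INTER_CUBIC) 
d=cv2.copyMakeBorder(d,0,0,0,a.shape[1]-d.shape[1],0)
cv2.imwrite('pics/t5.png',np.vstack([a,d]))
E
```

```text
(no output)
```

View pics/t5.png

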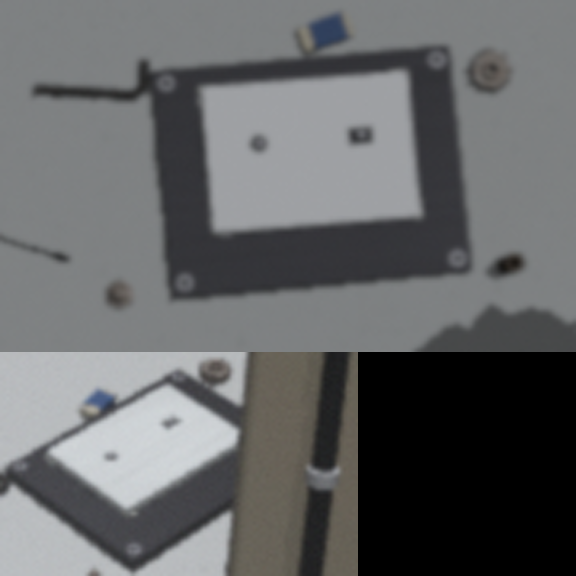

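Both pins stand in their holes, at (258,143) and (361,135). The corners are at (198,87), (408,70), (423,216) and (213,234). I'll check the pose numerically, flat against tilted.

```bash
python3 - <<'E'
from fit import *
c=cam('top')
P=px([(198,87),(408,70),(423,216),(213,234),(258,143),(361,135)],s=3.2)
for t in(0,.03,.1): part(c,P,[0,1,2,3,4,5],t)
E
```

```text
off seat mm [ 0.9 -0.7  0. ] yaw -0.0032 res [ 0.9   0.3  -0.54  0.19 -0.71 -0.32  0.35 -0.34  0.19  0.2  -0.2  -0.01]
off seat mm [ 0.8 -0.4  0. ] yaw -0.002 res [ 0.86  0.21 -0.41  0.02 -0.77 -0.23  0.3  -0.18  0.17  0.23 -0.17 -0.03]
off seat mm [0.8 0.1 0. ] yaw 0.0007 res [ 0.76  0.09 -0.09 -0.31 -0.91 -0.12  0.18  0.11  0.13  0.3  -0.09 -0.05]
```

Top-view fit: about 1 mm off, within the hole play. To rule out a remaining tilt, I'll compare the scene view's corner pixels, (48,458−352) and (128,511−352) in that crop, with flat and tilted predictions.

```bash
python3 - <<'E'
from fit import *
c=cam('scene')
L=np.array([[60,85,10],[-60,85,10],[10,42,10],[10,-42,10]])/1e3
v=np.array([.5635,-.0934]); Rz=R.from_euler('z',FX[2])
o=Rz.apply([.0159,-.0005,0])[:2]+v
fc=np.array([[95,125,15],[-95,125,15]])/1e3
f=lambda p:((p-[250,160]+.5)*3.2-.5+[0,352]).round(0).tolist()
print('fixture',f(proj(c,Rz.apply(fc)+[*v,0])),'seen ~(8,468),(133,570)')
for t in(0,.05,.1): print(t,f(proj(c,(Rz*R.from_euler('y',-t)).apply(L)+[*o,.015+.06*np.sin(t)])))
print('seen (48,458),(128,511),(111,456),(171,423)')
E
```

```text
fixture [[4.0, 464.0], [133.0, 560.0]] seen ~(8,468),(133,570)
0 [[46.0, 448.0], [128.0, 506.0], [111.0, 453.0], [170.0, 419.0]]
0.05 [[46.0, 444.0], [128.0, 507.0], [111.0, 451.0], [171.0, 416.0]]
0.1 [[47.0, 440.0], [128.0, 507.0], [112.0, 449.0], [171.0, 414.0]]
seen (48,458),(128,511),(111,456),(171,423)
```

With the fixture's own bias of about +4 px removed, the flat prediction fits best. The plate is seated and the hand is clear.

```bash
python3 -c "
from workcell import env
print(env.hand_in())"
```

```text
the job is handed in; nothing more can be done
None
```

I handed the job in at about 12 s of the 72 s. The plate was pushed over both pins and, by the camera fits, lies flat about 1 mm from its seat; the small things stayed put and the hand is clear, though the hand-in returned no verdict.

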